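# Unstack the food boxes into their pantry trays

## Robot

A 7-joint arm with a two-finger parallel gripper is mounted at the origin on the work surface. World frame = base frame: x ahead of the robot, y to its left, z up, the work surface at z = 0. Lengths are in m, angles in rad, forces in N, time in s.
With the tool pointing down it reaches from about 0.4 to 0.875 m from the base axis. Payload 4.4 kg.
Tool frame: the origin (TCP) lies on the centre line of the jaws, within the pads' length; the fingertips stand nose_length ahead of it and the grasp point (between the pads) lies 5 mm behind it (nose_length is the distance from the TCP to the fingertips, in m); z points along the fingers, y is the line along which they close (so a half turn about z gives the same grasp; the last joint's range is limited). The gripper opens to 85 mm and grips with 20 to 120 N. Pads are 22 mm wide; open, the fingers measure 114 mm over their backs; the gripper's body (76 mm by 85 mm) begins 54 mm behind the grasp point. The pads swing forward as they close: fully open they stand 13 mm farther back than shut.
Start: joints at [1.125, 0.628, 0.038, 1.517, -0.027, 0.996, -0.02], TCP at [0.241, -0.604, 0.245] pointing down, gripper open.
Joint ranges: [-3.06, 3.06], [-0.37, 2.12], [-1.25, 1.32], [0.18, 2.47], [-1.1, 4.24], [0.23, 1.98], [-2.94, 2.94]. Speed limits (rad/s): [2.57, 2.57, 3.14, 3.14, 3.14, 3.14, 3.14].

## Interface

Orientations are given as a 3x3 rotation matrix whose columns are the frame's x, y, z axes.
In Python, from bench import state, capture, get_calibration, close_job, nose_length gives the robot as it stands. The module is installed in compiled form; this text tells all that it offers.
- The arm moves only by the shell command python3 -m crank 'ROWS' [FORCE]. ROWS is JSON, a list of rows, each a list of 3 entries, a list of its own where there are three numbers: the shift along the tool's x, y, z in m, then the turn, a rotation vector about the tool's x, y, z in degrees, then the opening, from 0 (shut) to 1 (fully open). In form: [[[x, y, z], [ax, ay, az], claw], ...]. A call has 1 to 8 rows; each row shifts and turns the commanded pose from where the row before left it, along the tool's axes as they then stand; what a row does not reach is not made up. A row lasts 1/12 s, in which the tool goes at most 41.7 mm and 7.16 degrees, less where a joint would pass 70% of its speed; a pose out of reach is approached as far as the arm can. A call is refused whole if a number of a shift passes 0.0417 or a number of a turn 7.16, either way. A call with a gripper value outside its range is refused whole. The fingers move at their own pace and stop on an object; FORCE is the grip in N (left out, the last holds). Time passes only in rows, so rows that do not move let the fingers close. It gives the time, the measured TCP pose, the force, the opening and the grip force at its end, in the units of the state.
- state(): the state, without advancing time (a new reading comes with each control period).
- capture(name): name is "side" or "top"; returns the picture (400x640x3 uint8, red, green, blue); there is no depth.
- get_calibration(name): a dict with "mtx" (3x3 intrinsics, pixels), "extrinsics" (4x4, takes a point from world to camera coordinates). Camera axes: x right, y down, z forward; pixel columns grow to the right and rows downward; lengths in m; the calibration is good to about 2 mm. A picture is of the moment at which its call begins. get_calibration takes no time and is no camera call.
- close_job(): hands the job in; it is judged then, once.
The state is a dict: "time_s": time; "joint_positions": joint angles; "joint_velocities": joint speeds; "tau": joint torques, N m; "tool_pos": TCP position; "orientation": TCP orientation; "contact_force": force on the tool from outside, world axes, zero at the start; "wrist_torque": the same for the moment, N m; "gripper_width": finger opening in m; "gripper_force": force on a finger pad.
Only numpy, scipy, OpenCV 4.12 (cv2) and the standard library are available. Lean on these libraries where they do the work, as an engineer would, in place of code of your own. Each camera call takes 0.05 s, during which the arm holds its last target. There are 200 camera calls.

## Task

Take the stack of white food boxes with red-rimmed lids apart from the top down, one box at a time, and set each down in the wooden tray that matches its shape and size (small round, larger round, square, long), so that it stands upright and flat on the tray's floor, wholly inside the rim. Keep every box upright, set it down rather than drop it, and leave the glass jar and the steel bowl where they are.

Things in the scene. Friction and masses are not known exactly. Their poses are not given: they have to be found in the camera images.
- box_long: Long rectangular lidded food box, the lowest of the stack: 110 (own x) x 64 (own y) x 48 mm high, 0.25 to 0.5 kg. Origin: centre of its underside; x along its length, z up. Rigid, lid fixed on and flush with the sides, flat top and bottom; white plastic with a dark red lid rim and a white lid centre, as are all four.
- box_square: Square lidded food box, stands on the long box: 62 x 62 x 48 mm high, 0.17 to 0.34 kg. Origin: centre of its underside; x and y square to its sides, z up. Rigid, lid fixed on and flush with the sides, flat top and bottom; white plastic with a dark red lid rim and a white lid centre, as are all four.
- tub_round: Larger round lidded tub, stands on the square box: 48 mm diameter, 45 mm high, 0.1 to 0.2 kg. Origin: centre of its underside; z up. Rigid, lid fixed on and flush with the sides, flat top and bottom; white plastic with a dark red lid rim and a white lid centre, as are all four.
- tub_small: Small round lidded tub, top of the stack: 30 mm diameter, 40 mm high, 0.04 to 0.09 kg. Origin: centre of its underside; z up. Rigid, lid fixed on and flush with the sides, flat top and bottom; white plastic with a dark red lid rim and a white lid centre, as are all four.
- tray_long: Long rectangular tray, the place of the long box: 130 (own x) x 84 (own y) mm inside the rim. All four wooden trays have a pale wooden rim and a brown cork floor and are fixed to the worktop; 3 mm thick floor, 4 mm wide rim whose top is 9 mm above the worktop (6 mm above the tray floor). Origin: centre of the underside on the worktop (tray floor is 3 mm above it); z up.
- tray_square: Square tray, the place of the square box: 82 x 82 mm inside the rim, x and y square to its sides. All four wooden trays have a pale wooden rim and a brown cork floor and are fixed to the worktop; 3 mm thick floor, 4 mm wide rim whose top is 9 mm above the worktop (6 mm above the tray floor). Origin: centre of the underside on the worktop (tray floor is 3 mm above it); z up.
- tray_round: Larger round tray, the place of the larger round tub: 68 mm diameter inside the rim. All four wooden trays have a pale wooden rim and a brown cork floor and are fixed to the worktop; 3 mm thick floor, 4 mm wide rim whose top is 9 mm above the worktop (6 mm above the tray floor). Origin: centre of the underside on the worktop (tray floor is 3 mm above it); z up.
- tray_small: Small round tray, the place of the small round tub: 50 mm diameter inside the rim. All four wooden trays have a pale wooden rim and a brown cork floor and are fixed to the worktop; 3 mm thick floor, 4 mm wide rim whose top is 9 mm above the worktop (6 mm above the tray floor). Origin: centre of the underside on the worktop (tray floor is 3 mm above it); z up.
- jar: Bystander, not to be disturbed: glass jar with steel cap and paper label, 80 mm diameter, 120 mm high, loose. Origin: centre of its underside.
- bowl: Bystander, not to be disturbed: steel bowl, 130 mm across the rim, 50 mm high, loose. Origin: centre of its underside.
Things that resemble listed ones, but are neither listed nor needed, are in the scene too. Leave any blue or turquoise look-alike of the tray_long alone.

How it is judged:
By the outcome, as a careful person would: the job done as asked, in the order asked, and still so for the second after the job is handed in, with the robot touching nothing.
It also fails if it takes over 115 s, if anything falls off the work surface, if the arm or the gripper's body presses on something with over 40 N, if the wrist force passes 120 N, or if a joint passes its speed limit or range.

## Working session

There is one attempt and no reset: what is moved stays moved. The work goes in short steps, Python scripts to look and compute and a shell command to move; the robot and the scene stay as the last step left them, time stands still between calls to the robot, and variables do not carry over. Pictures are saved under pics/ and viewed, at most 14 in all, crops included, and the job is handed in when it is done.

```bash
mkdir -p pics; ls; python3 - <<'E'
from bench import *
import cv2
print(nose_length if not callable(nose_length) else nose_length())
s=state();print({k:(v if not hasattr(v,'round') else v.round(3)) if not isinstance(v,list) else v for k,v in s.items()})
for n in("side","top"):
    im=capture(n);cv2.imwrite(f"pics/{n}0.png",im[:,:,::-1]);c=get_calibration(n);print(n,c)
E
```

```text
pics
0.014
{'time_s': 0.0, 'joint_positions': array([ 1.125,  0.629,  0.038,  1.518, -0.027,  0.996, -0.02 ]), 'joint_velocities': array([ 0.001, -0.001, -0.   , -0.   ,  0.001,  0.002, -0.   ]), 'tau': array([-0.0000e+00, -5.6341e+01,  1.2260e+00, -1.9344e+01,  1.1000e-02,
        1.0000e-02,  0.0000e+00]), 'tool_pos': array([ 0.241, -0.603,  0.244]), 'orientation': array([[ 0.929,  0.371, -0.001],
       [ 0.371, -0.929,  0.002],
       [-0.   , -0.002, -1.   ]]), 'contact_force': array([ 0.561, -0.087, -1.664]), 'wrist_torque': array([ 0.039, -0.007,  0.049]), 'gripper_force': 0.0, 'gripper_width': 0.0854087850671681}
side {'mtx': array([[414.15121515,   0.        , 329.11239185],
       [  0.        , 414.15121515, 206.07960252],
       [  0.        ,   0.        ,   1.        ]]), 'extrinsics': array([[ 0.99178138, -0.12658846,  0.01857589, -0.49075912],
       [-0.07827116, -0.71515329, -0.69457138,  0.15846768],
       [ 0.10120933,  0.687409  , -0.71918394,  1.06343257],
       [ 0.        ,  0.        ,  0.        ,  1.        ]])}
top {'mtx': array([[388.53022132,   0.        , 321.43943397],
       [  0.        , 388.53022132, 195.96007767],
       [  0.        ,   0.        ,   1.        ]]), 'extrinsics': array([[ 0.02712476, -0.99932687, -0.02469939,  0.0539139 ],
       [-0.99483822, -0.02456952, -0.09845435,  0.52445769],
       [ 0.09778123,  0.02724245, -0.994835  ,  1.35194244],
       [ 0.        ,  0.        ,  0.        ,  1.        ]])}
```

View pics/top0.png

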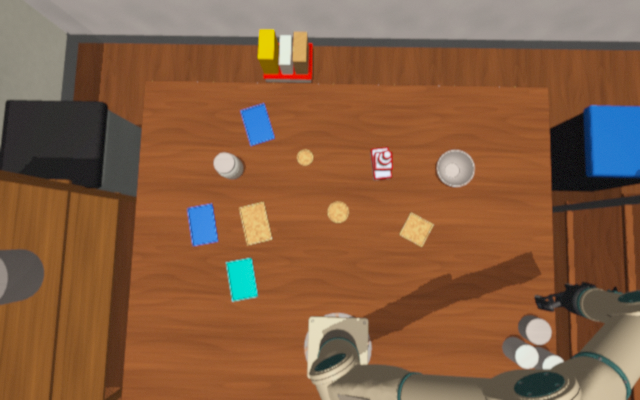

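View pics/side0.png

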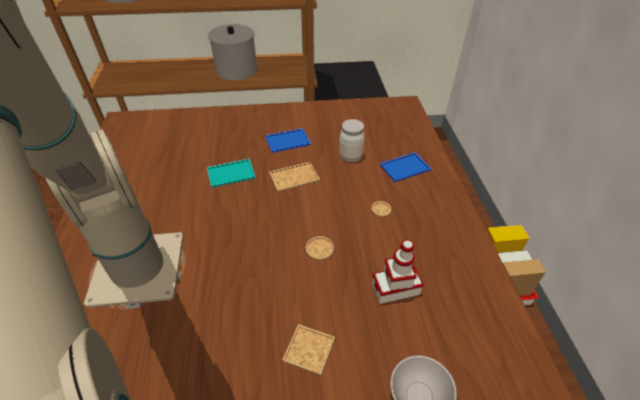

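The top view shows the stack at (382,163), the jar at (228,165) and the bowl at (456,168). Pale wood trays are at (255,223) long, (305,157) small round, (338,212) larger round and (417,230) square. The long tray candidates are (255,223), which is pale wood with a cork floor and fits, and the look-alikes at (257,124) blue, (202,225) blue and (241,280) turquoise. I'll measure next and confirm with an enlarged crop.

```bash
cat > h.py <<'E'
from bench import *
import numpy as np, cv2
def ray(n,uv):
    c=get_calibration(n);E=c["extrinsics"];R,t=E[:3,:3],E[:3,3]
    d=R.T@np.linalg.inv(c["mtx"])@np.array([uv[0],uv[1],1.]);return -R.T@t,d
def onz(n,uv,z):
    o,d=ray(n,uv);return o+d*(z-o[2])/d[2]
def proj(n,p):
    c=get_calibration(n);q=c["extrinsics"][:3]@np.append(p,1);q=c["mtx"]@q;return q[:2]/q[2]
def plane(n,pts,z): return np.array([onz(n,p,z)[:2] for p in np.reshape(pts,(-1,2))])
def rect_mm(P):
    (c,s,a)=cv2.minAreaRect((P*1000).astype(np.float32));
    if s[0]<s[1]: s=(s[1],s[0]);a+=90   # a = direction of long side
    return np.round(c,1),np.round(s,1),round((a+90)%180-90,1)
def masks(im):
    h=cv2.cvtColor(im,cv2.COLOR_RGB2HSV).astype(int);H,S,V=h[...,0],h[...,1],h[...,2]
    pale=(H>10)&(H<25)&(V>165)&(S>60)
    red=((H<8)|(H>170))&(S>150)&(V>70)
    white=(S<40)&(V>150)
    return [m.astype(np.uint8)*255 for m in(pale,red,white)]
E
python3 - <<'E'
from h import *
for n in("side","top"):
    im=cv2.imread(f"pics/{n}0.png")[:,:,::-1].copy()
    pale,red,white=masks(im)
    for nm,m,z in(("pale",pale,.009),("red/white",red|white,.05)):
        m=cv2.morphologyEx(m,cv2.MORPH_CLOSE,np.ones((3,3)))
        for c in cv2.findContours(m,0,1)[0]:
            if cv2.contourArea(c)>60:
                P=plane(n,c,z)
                if abs(P[:,1]).max()<.7 and .2<P[:,0].mean()<.95: print(n,nm,c.mean(0).mean(0).round(),rect_mm(P))
t=cv2.imread("pics/top0.png");s=cv2.imread("pics/side0.png")
a=cv2.resize(t[110:260,180:380],(800,600),interpolation=cv2.INTER_CUBIC)
b=cv2.resize(t[135:195,352:412],(400,400),interpolation=cv2.INTER_CUBIC)
c=cv2.resize(s[230:310,358:438],(400,400),interpolation=cv2.INTER_CUBIC)
cv2.imwrite("pics/crop_trays.png",a);cv2.imwrite("pics/crop_stack.png",np.hstack([b,c]))
E
```

```text
side pale [309. 349.] (array([ 414.9, -269.4]), array([90.6, 89.6]), 63.0)
side pale [319. 247.] (array([469.1,   7.8]), array([75.2, 71.7]), -59.1)
side pale [381. 208.] (array([665.3, 132.7]), array([58., 53.]), 78.6)
side pale [293. 175.] (array([421.3, 303.2]), array([138.4,  93.2]), 15.5)
side red/white [421. 384.] (array([ 626.9, -382.9]), array([84.9, 71.1]), -6.9)
side red/white [529. 296.] (array([ 935.8, -220. ]), array([43. , 21.7]), 0.2)
side red/white [398. 270.] (array([ 644.7, -102.2]), array([166.3, 119.1]), 84.9)
side red/white [352. 137.] (array([623.4, 426.3]), array([70.6, 42.5]), -11.1)
side red/white [353. 126.] (array([638.2, 492.9]), array([66.5, 65.1]), -5.8)Traceback (most recent call last):
  File "<stdin>", line 9, in <module>
  File "h.py", line 10, in plane
    def plane(n,pts,z): return np.array([onz(n,p,z)[:2] for p in np.reshape(pts,(-1,2))])
                                         ~~~^^^^^^^
  File "h.py", line 7, in onz
    o,d=ray(n,uv);return o+d*(z-o[2])/d[2]
        ~~~^^^^^^
  File "h.py", line 4, in ray
    c=get_calibration(n);E=c["extrinsics"];R,t=E[:3,:3],E[:3,3]
ValueError: time passes only in moves, steps and waits
```

```bash
sed -i 's/^def ray/CAL={n:get_calibration(n) for n in("side","top")}\ndef ray/; s/get_calibration(n);/CAL[n];/' h.py
cat > m.py <<'E'
from h import *
for n in("side","top"):
    im=cv2.imread(f"pics/{n}0.png")[:,:,::-1].copy()
    pale,red,white=masks(im)
    for nm,m,z in(("pale",pale,.009),("red/white",red|white,.05)):
        m=cv2.morphologyEx(m,cv2.MORPH_CLOSE,np.ones((3,3)))
        for c in cv2.findContours(m,0,1)[0]:
            if cv2.contourArea(c)>60:
                P=plane(n,c,z)
                if abs(P[:,1]).max()<.7 and .2<P[:,0].mean()<.95: print(n,nm,c.mean(0).mean(0).round(),rect_mm(P))
t=cv2.imread("pics/top0.png");s=cv2.imread("pics/side0.png")
a=cv2.resize(t[110:260,180:380],(800,600),interpolation=cv2.INTER_CUBIC)
b=cv2.resize(t[135:195,352:412],(400,400),interpolation=cv2.INTER_CUBIC)
c=cv2.resize(s[230:310,358:438],(400,400),interpolation=cv2.INTER_CUBIC)
cv2.imwrite("pics/crop_trays.png",a);cv2.imwrite("pics/crop_stack.png",np.hstack([b,c]))
E
python3 m.py
```

```text
side pale [309. 349.] (array([ 414.9, -269.4]), array([90.6, 89.6]), 63.0)
side pale [319. 247.] (array([469.1,   7.8]), array([75.2, 71.7]), -59.1)
side pale [381. 208.] (array([665.3, 132.7]), array([58., 53.]), 78.6)
side pale [293. 175.] (array([421.3, 303.2]), array([138.4,  93.2]), 15.5)
side red/white [421. 384.] (array([ 626.9, -382.9]), array([84.9, 71.1]), -6.9)
side red/white [529. 296.] (array([ 935.8, -220. ]), array([43. , 21.7]), 0.2)
side red/white [398. 270.] (array([ 644.7, -102.2]), array([166.3, 119.1]), 84.9)
side red/white [352. 137.] (array([623.4, 426.3]), array([70.6, 42.5]), -11.1)
side red/white [353. 126.] (array([638.2, 492.9]), array([66.5, 65.1]), -5.8)
top pale [431. 225.] (array([ 408.9, -333. ]), array([258.4, 116.2]), 84.2)
top pale [289. 218.] (array([461. , 163.9]), array([390.8, 146.4]), -74.3)
top pale [304. 157.] (array([664.4, 134.3]), array([61.9, 60. ]), -43.7)
top red/white [227. 164.] (array([626. , 405.8]), array([89.7, 77.2]), 47.1)
top red/white [455. 168.] (array([ 628.4, -397.3]), array([123.8, 121. ]), -0.1)
top red/white [381. 163.] (array([ 642. , -139.1]), array([113.6,  77. ]), 1.4)
```

View pics/crop_trays.png

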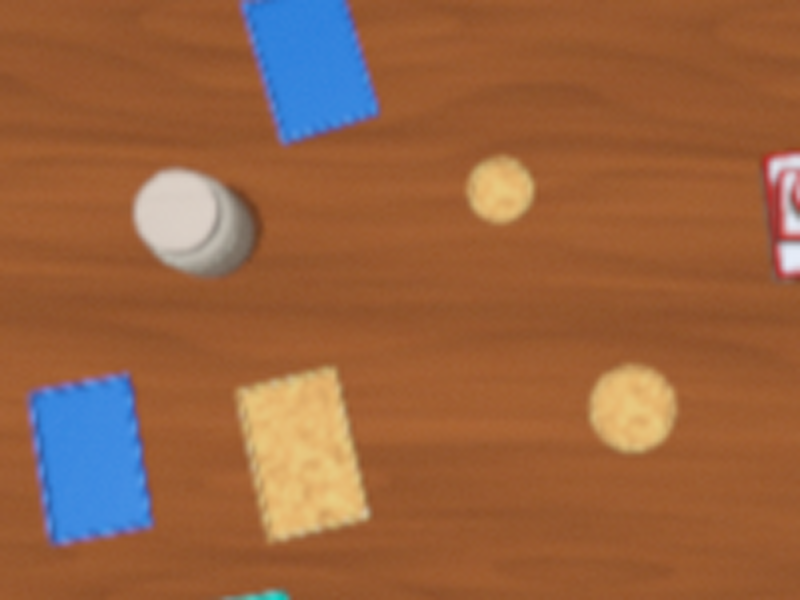

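View pics/crop_stack.png

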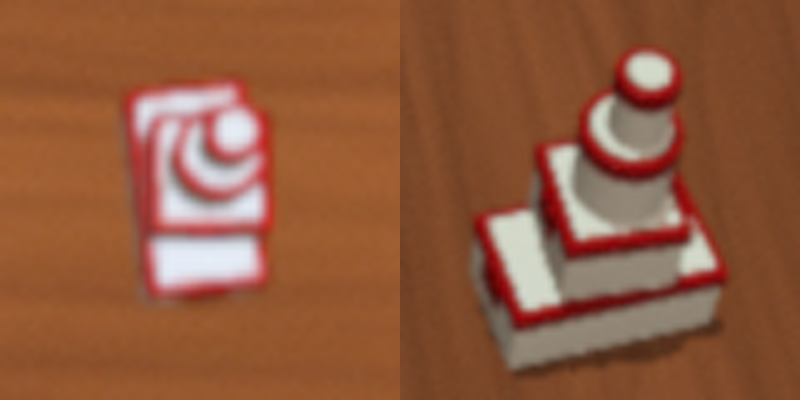

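The crops confirm it: the cork-floored tray at crop (303,453), which is image (255,223), is the true long tray, and the others are plain blue or turquoise. The stack order is as described, with the boxes slightly off-centre from one another. The small tub's lid is at about top (387,154) and side (408,244). Next I'll refine the positions.

```bash
cat >> h.py <<'E'
def tri(a,b):
    (o1,d1),(o2,d2)=ray("side",a),ray("top",b)
    s=np.linalg.lstsq(np.c_[d1,-d2],o2-o1,rcond=None)[0]
    p,q=o1+s[0]*d1,o2+s[1]*d2
    return ((p+q)/2).round(4),round(np.linalg.norm(p-q),4)
E
python3 - <<'E'
from h import *
print("small",tri((407.8,244.4),(387.4,154.5)))
print(onz("side",(407.8,244.4),.181),onz("top",(387.4,154.5),.181))
im=cv2.imread("pics/top0.png")[:,:,::-1].copy()
h=cv2.cvtColor(im,cv2.COLOR_RGB2HSV);V=h[...,2];S=h[...,1]
for vt in(185,200):
    m=((V>vt)&(h[...,0]<25)&(h[...,0]>12)).astype(np.uint8)*255
    m=cv2.morphologyEx(m,cv2.MORPH_CLOSE,np.ones((3,3)))
    for c in cv2.findContours(m,0,1)[0]:
        if cv2.contourArea(c)>60 and 130<c[:,0,1].mean()<260 and 230<c[:,0,0].mean()<440:print(vt,c.mean(0).mean(0).round(),rect_mm(plane("top",c,.009)))
# long, square box corners from the crop (top)
f=lambda p:(352+p[0]/6.667-.5,135+p[1]/6.667-.5)
g=lambda p:(358+(p[0]-400)/5-.5,230+p[1]/5-.5)
print("sq top",plane("top",[f(p) for p in((153,113),(160,232),(270,228))],.096))
print("sq side",plane("side",[g(p) for p in((540,148),(570,248),(690,238))],.096))
E
```

```text
small (array([ 0.6452, -0.1421,  0.1818]), np.float64(0.0011))
[ 0.64604544 -0.14153152  0.181     ] [ 0.64482471 -0.14215744  0.181     ]
185 [416. 229.] (array([ 414.8, -270.6]), array([92. , 90.5]), -27.3)
185 [255. 223.] (array([421.3, 304. ]), array([139.8,  92.1]), 14.9)
185 [338. 212.] (array([470.4,   7.2]), array([75.2, 71.5]), 1.5)
185 [304. 157.] (array([664.6, 133. ]), array([56.2, 55.3]), 28.1)
200 [416. 229.] (array([ 414.9, -269.9]), array([87.5, 87.3]), -26.2)
200 [255. 223.] (array([421.1, 303.1]), array([136.9,  89.5]), 15.0)
200 [338. 212.] (array([470.3,   9. ]), array([68., 68.]), 1.5)
200 [305. 157.] (array([663.5, 131.6]), array([51.1, 47.9]), -88.7)
sq top [[ 0.67231348 -0.11027761]
 [ 0.61108303 -0.11465665]
 [ 0.61440799 -0.17014853]]
sq side [[ 0.61278297 -0.11382335]
 [ 0.61395236 -0.17043773]
 [ 0.66976603 -0.17139921]]
```

Measurements agree: the triangulated small-tub lid height is 0.182 against 0.181 expected, the tray sizes match, and everything is within reach. Now I'll move above the stack.

```bash
python3 -m crank '[[[0.034,-0.0174,0],[0,0,0],1],[[0.034,-0.0174,0],[0,0,0],1],[[0.034,-0.0174,0],[0,0,0],1],[[0.034,-0.0174,0],[0,0,0],1],[[0.034,-0.0174,0],[0,0,0],1],[[0.034,-0.0174,0],[0,0,0],1],[[0.034,-0.0174,0],[0,0,0],1],[[0.034,-0.0174,0],[0,0,0],1]]' 30
python3 -m crank '[[[0.034,-0.0174,0],[0,0,0],1],[[0.034,-0.0174,0],[0,0,0],1],[[0.034,-0.0174,0],[0,0,0],1],[[0.034,-0.0174,0],[0,0,0],1],[[0.034,-0.0174,0],[0,0,0],1],[[0.034,-0.0174,0],[0,0,0],1],[[0.034,-0.0174,0],[0,0,0],1],[[0.034,-0.0174,0],[0,0,0],1]]'
python3 -m crank '[[[0,0,0],[0,0,5.4],1],[[0,0,0],[0,0,5.4],1],[[0,0,0],[0,0,5.4],1],[[0,0,0],[0,0,5.6],1],[[0,0,0],[0,0,0],1],[[0,0,0],[0,0,0],1]]'
```

```text
time_s: 0.77
tool_pos: [0.4428, -0.3719, 0.245]
orientation: [[0.929, 0.371, -0.001], [0.371, -0.929, 0.0], [-0.0, -0.001, -1.0]]
contact_force: [0.7, -0.3, 0.4]
gripper_width: 0.0853
gripper_force: 0.0
time_s: 1.43
tool_pos: [0.6437, -0.1418, 0.2449]
orientation: [[0.929, 0.371, -0.001], [0.371, -0.929, 0.0], [-0.001, -0.0, -1.0]]
contact_force: [0.7, -0.3, 0.1]
gripper_width: 0.0854
gripper_force: 0.0
time_s: 1.93
tool_pos: [0.6428, -0.1433, 0.2449]
orientation: [[1.0, 0.002, -0.001], [0.002, -1.0, -0.0], [-0.001, 0.0, -1.0]]
contact_force: [-0.6, 0.4, 0.4]
gripper_width: 0.0858
gripper_force: 0.0
```

```bash
python3 -m crank '[[[0.0027,-0.0015,0.015],[0,0,0],1],[[0,0,0.02],[0,0,0],1],[[0,0,0.02],[0,0,0],1],[[0,0,0.012],[0,0,0],1],[[0,0,0.01],[0,0,0],1],[[0,0,0],[0,0,0],1],[[0,0,0],[0,0,0],0.3],[[0,0,0],[0,0,0],0.3]]' 25
python3 -m crank '[[[0,0,0],[0,0,0],0.25],[[0,0,0],[0,0,0],0.2],[[0,0,0],[0,0,0],0.2],[[0,0,0],[0,0,0],0.2],[[0,0,0],[0,0,0],0.2],[[0,0,0],[0,0,0],0.2]]'
python3 -c "
from h import *
print(state()['gripper_force'])
im=np.hstack([cv2.resize(capture('side')[200:320,340:460],(400,400)),cv2.resize(capture('top')[120:200,342:422],(400,400))]);cv2.imwrite('pics/g1.png',im[:,:,::-1])"
```

```text
time_s: 2.6
tool_pos: [0.6465, -0.1422, 0.1693]
orientation: [[1.0, -0.0, 0.002], [-0.0, -1.0, -0.0], [0.002, 0.0, -1.0]]
contact_force: [-0.1, -1.1, -0.3]
gripper_width: 0.0635
gripper_force: 0.0
time_s: 3.1
tool_pos: [0.6463, -0.1419, 0.1693]
orientation: [[1.0, -0.001, 0.002], [-0.001, -1.0, -0.0], [0.002, 0.0, -1.0]]
contact_force: [-1.1, 0.1, 6.0]
gripper_width: 0.0293
gripper_force: 25.0
24.950720071792603
```

View pics/g1.png

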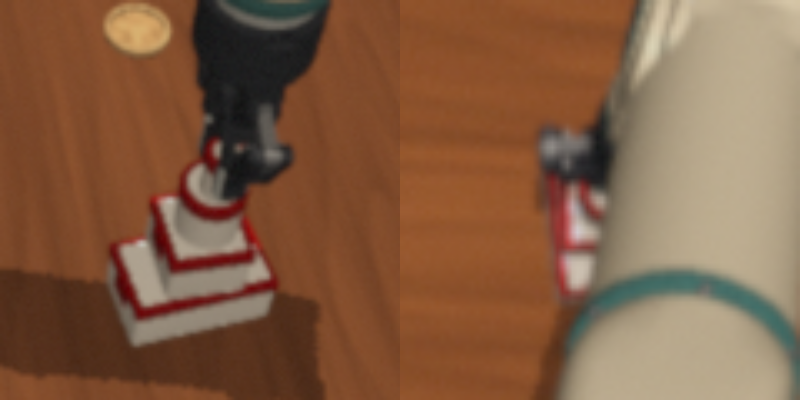

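Side crop: the jaws hold the small tub, width 29 mm, with the fingertip at about crop (230,195), which is image (409,258). I'll check the tip height so the fingers clear the tray rim.

```bash
python3 - <<'E'
from h import *
for z in(.141,.148,.155): print(z,[proj('side',(.646,y,z)).round(1) for y in(-.157,-.164,-.170)])
E
python3 -m crank '[[[0,0,-0.006],[0,0,0],0.2],[[0,0,-0.015],[0,0,0],0.2],[[0,0,-0.03],[0,0,0],0.2],[[0,0,-0.02],[0,0,0],0.2],[[0,0,0],[0,0,0],0.2]]'
python3 -c "
from h import *
im=np.hstack([cv2.resize(capture('side')[200:280,360:440],(600,600),interpolation=2)]);cv2.imwrite('pics/g2.png',im[:,:,::-1])"
```

```text
0.141 [array([406.8, 261.1]), array([407.6, 263.7]), array([408.3, 265.9])]
0.148 [array([407.3, 259.2]), array([408.1, 261.8]), array([408.8, 264. ])]
0.155 [array([407.8, 257.3]), array([408.6, 259.9]), array([409.3, 262.1])]
time_s: 3.62
tool_pos: [0.6482, -0.1429, 0.2441]
orientation: [[1.0, -0.001, 0.008], [-0.001, -1.0, -0.002], [0.008, 0.002, -1.0]]
contact_force: [0.9, -0.9, -0.7]
gripper_width: 0.0291
gripper_force: 24.8
```

View pics/g2.png

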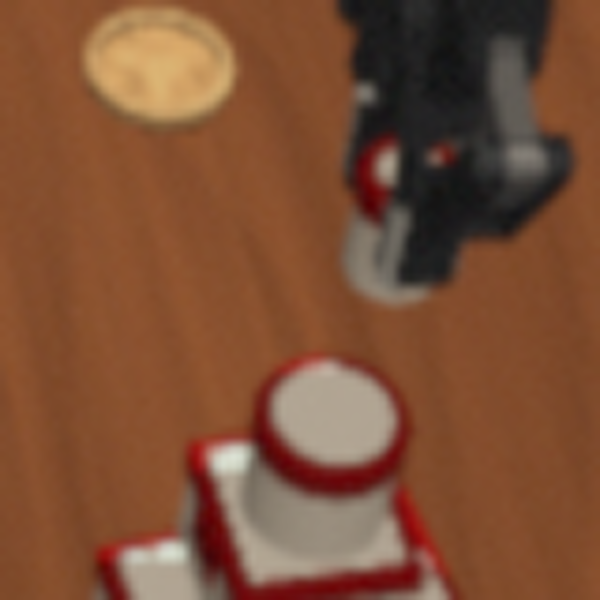

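The tub is upright in the jaws, and the fingertip is at about crop (425,280), roughly 14 mm ahead of the TCP, so it will clear the rim. Moving over the small round tray.

```bash
python3 -m crank '[[[0.002,-0.0344,0],[0,0,0],0.2],[[0.002,-0.0344,0],[0,0,0],0.2],[[0.002,-0.0344,0],[0,0,0],0.2],[[0.002,-0.0344,0],[0,0,0],0.2],[[0.002,-0.0344,0],[0,0,0],0.2],[[0.002,-0.0344,0],[0,0,0],0.2],[[0.002,-0.0344,0],[0,0,0],0.2],[[0.002,-0.0344,0],[0,0,0],0.2]]'
python3 -m crank '[[[0,0,0.03],[0,0,0],0.2],[[0,0,0.04],[0,0,0],0.2],[[0,0,0.04],[0,0,0],0.2],[[0,0,0.04],[0,0,0],0.2],[[0,0,0.03],[0,0,0],0.2],[[0,0,0],[0,0,0],0.2],[[0,0,0],[0,0,0],0.2],[[0,0,0],[0,0,0],0.2]]'
python3 - <<'E'
from h import *
for n in("side","top"):
    cv2.imwrite(f"pics/{n}1.png",capture(n)[:,:,::-1])
t=cv2.imread("pics/top1.png");s=cv2.imread("pics/side1.png")
cv2.imwrite("pics/c1.png",np.hstack([cv2.resize(s[150:250,330:430],(400,400),interpolation=2),cv2.resize(t[135:195,352:412],(400,400),interpolation=2)]))
E
```

```text
time_s: 4.33
tool_pos: [0.6608, 0.1347, 0.2377]
orientation: [[1.0, -0.001, -0.003], [-0.001, -1.0, -0.001], [-0.003, 0.001, -1.0]]
contact_force: [0.2, -0.6, 0.4]
gripper_width: 0.029
gripper_force: 24.9
time_s: 5.0
tool_pos: [0.6629, 0.1332, 0.0606]
orientation: [[1.0, -0.001, 0.002], [-0.001, -1.0, 0.0], [0.002, -0.0, -1.0]]
contact_force: [1.2, -0.2, 0.1]
gripper_width: 0.0295
gripper_force: 25.0
```

View pics/c1.png

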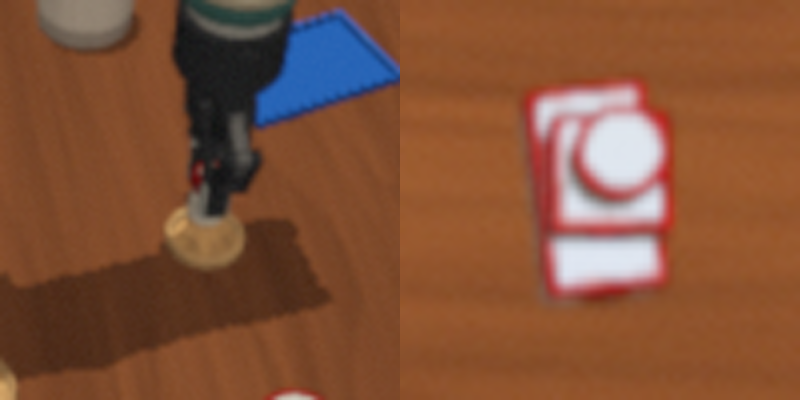

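The tub hangs over the small tray, side crop (203,235). In the top crop the round tub's lid is clear at (622,152). Lowering.

```bash
python3 -m crank '[[[0.0015,0,0.012],[0,0,0],0.2],[[0,0,0.01],[0,0,0],0.2],[[0,0,0.004],[0,0,0],0.2],[[0,0,0.0025],[0,0,0],0.2],[[0,0,0],[0,0,0],0.2],[[0,0,0],[0,0,0],0.2]]'
python3 -m crank '[[[0,0,0.001],[0,0,0],0.2],[[0,0,0],[0,0,0],0.2],[[0,0,0],[0,0,0],0.2]]'
python3 - <<'E'
from h import *
for n,z in(("top",.141),("side",.141)):
    im=cv2.imread(f"pics/{n}1.png")[:,:,::-1].copy()
    _,r,w=masks(im)
    if n=="top":
        c=(352+222/6.667-.5,135+152/6.667-.5);print(onz(n,c,.141))
    # long & square corners again
    m=cv2.morphologyEx(w,cv2.MORPH_OPEN,np.ones((2,2)))
    for k in cv2.findContours(m,0,1)[0]:
        (u,v)=k.mean(0).mean(0)
        if cv2.contourArea(k)>20 and abs(u-385)<45 and 140<v<310:
            P=plane(n,k,.141);print(n,(u.round(),v.round()),rect_mm(P),cv2.contourArea(k))
E
```

```text
time_s: 5.6
tool_pos: [0.6627, 0.1332, 0.0314]
orientation: [[1.0, -0.001, -0.002], [-0.001, -1.0, -0.0], [-0.002, 0.0, -1.0]]
contact_force: [-3.0, -0.3, 6.1]
gripper_width: 0.0287
gripper_force: 25.5
time_s: 5.85
tool_pos: [0.6627, 0.1332, 0.0313]
orientation: [[1.0, -0.001, -0.002], [-0.001, -1.0, 0.0], [-0.002, -0.0, -1.0]]
contact_force: [-4.6, 0.1, 12.2]
gripper_width: 0.029
gripper_force: 26.2
[ 0.64377938 -0.13943728  0.141     ]
top (np.float64(383.0), np.float64(174.0)) (array([ 588.5, -134.3]), array([45.5, 19.8]), -88.7) 69.0
top (np.float64(383.0), np.float64(166.0)) (array([ 619.9, -137.1]), array([45.5, 23.2]), -88.7) 33.5
top (np.float64(386.0), np.float64(158.0)) (array([ 641.6, -143.4]), array([33. , 32.4]), -43.6) 80.0
side (np.float64(417.0), np.float64(282.0)) (array([ 653.7, -211.6]), array([14. , 12.6]), -6.6) 23.0
side (np.float64(384.0), np.float64(283.0)) (array([ 583.5, -205.7]), array([46.4, 18.4]), -84.6) 127.5
side (np.float64(394.0), np.float64(270.0)) (array([ 611.8, -174.9]), array([45.3, 14.6]), -80.5) 56.0
side (np.float64(405.0), np.float64(256.0)) (array([ 645.8, -142.5]), array([34.4, 31.4]), 76.1) 134.0
```

It is touching down (6 to 12 N). Releasing and moving back over the stack.

```bash
python3 -m crank '[[[0,0,0],[0,0,0],0.45],[[0,0,0],[0,0,0],0.55],[[0,0,0],[0,0,0],0.6],[[0,0,0],[0,0,0],0.65],[[0,0,-0.01],[0,0,0],0.7],[[0,0,-0.03],[0,0,0],0.8],[[0,0,-0.04],[0,0,0],1],[[0,0,-0.04],[0,0,0],1]]'
python3 -m crank '[[[0,0,-0.04],[0,0,0],1],[[0,0,-0.01],[0,0,0],1],[[-0.003,0.039,0],[0,0,0],1],[[-0.003,0.039,0],[0,0,0],1],[[-0.003,0.039,0],[0,0,0],1],[[-0.003,0.039,0],[0,0,0],1],[[-0.003,0.039,0],[0,0,0],1],[[-0.003,0.04,0],[0,0,0],1]]'
python3 -m crank '[[[-0.002,0.04,0],[0,0,0],1],[[0,0,0],[0,0,0],1],[[0,0,0],[0,0,0],1]]'
python3 - <<'E'
from h import *
s=capture("side");cv2.imwrite("pics/side2.png",s[:,:,::-1])
for m in [masks(s)[2]]:
  for k in cv2.findContours(m,0,1)[0]:
    u,v=k.mean(0).mean(0)
    if cv2.contourArea(k)>15 and 360<u<400 and 170<v<235: print((u,v),rect_mm(plane("side",k,.043)))
cv2.imwrite("pics/c2.png",np.hstack([cv2.resize(s[170:230,350:410],(400,400),interpolation=2),cv2.resize(s[210:310,350:450],(400,400),interpolation=2)])[:,:,::-1])
E
```

```text
time_s: 6.52
tool_pos: [0.6626, 0.133, 0.1507]
orientation: [[1.0, -0.001, -0.002], [-0.001, -1.0, -0.001], [-0.002, 0.001, -1.0]]
contact_force: [0.6, 1.0, -0.7]
gripper_width: 0.0856
gripper_force: 0.0
time_s: 7.18
tool_pos: [0.645, -0.1033, 0.2005]
orientation: [[1.0, -0.0, 0.001], [-0.0, -1.0, 0.0], [0.001, -0.0, -1.0]]
contact_force: [1.1, -0.3, -0.4]
gripper_width: 0.0852
gripper_force: 0.0
time_s: 7.43
tool_pos: [0.6424, -0.1465, 0.2004]
orientation: [[1.0, -0.007, 0.0], [-0.007, -1.0, -0.002], [0.0, 0.002, -1.0]]
contact_force: [0.5, 1.8, -0.7]
gripper_width: 0.086
gripper_force: 0.0
```

View pics/c2.png

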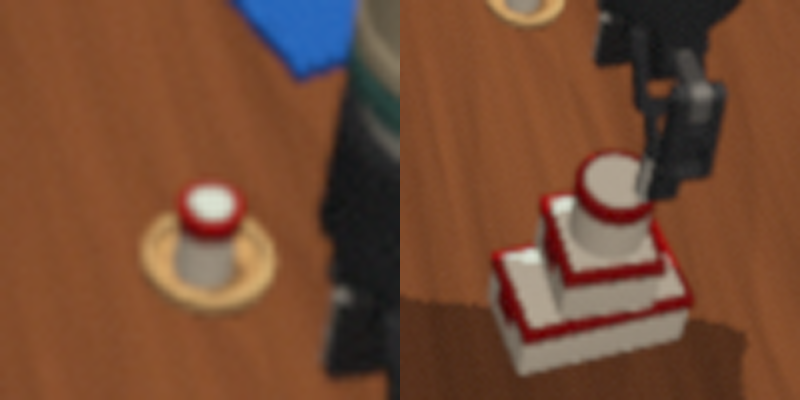

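The small tub stands upright inside its tray, crop (208,240), and the rest of the stack is unchanged. Next, the round tub.

```bash
python3 -m crank '[[[0.001,-0.0045,0.015],[0,0,0],1],[[0,0,0.02],[0,0,0],1],[[0,0,0.02],[0,0,0],1],[[0,0,0.012],[0,0,0],1],[[0,0,0.009],[0,0,0],1],[[0,0,0],[0,0,0],1],[[0,0,0],[0,0,0],0.6],[[0,0,0],[0,0,0],0.5]]' 35
python3 -m crank '[[[0,0,0],[0,0,0],0.45],[[0,0,0],[0,0,0],0.4],[[0,0,0],[0,0,0],0.4],[[0,0,0],[0,0,0],0.4],[[0,0,0],[0,0,0],0.4]]'
```

```text
time_s: 8.15
tool_pos: [0.6451, -0.1371, 0.1249]
orientation: [[1.0, -0.0, 0.002], [-0.0, -1.0, -0.0], [0.002, 0.0, -1.0]]
contact_force: [1.0, 0.1, -0.5]
gripper_width: 0.0637
gripper_force: 0.0
time_s: 8.57
tool_pos: [0.6452, -0.1378, 0.1252]
orientation: [[1.0, -0.001, 0.003], [-0.001, -1.0, -0.001], [0.003, 0.001, -1.0]]
contact_force: [0.4, -1.2, 6.8]
gripper_width: 0.0471
gripper_force: 36.7
```

```bash
python3 -m crank '[[[0,0,-0.006],[0,0,0],0.4],[[0,0,-0.02],[0,0,0],0.4],[[0,0,-0.03],[0,0,0],0.4],[[0,0,-0.02],[0,0,0],0.4],[[0,0,0],[0,0,0],0.4],[[0,0,0],[0,0,0],0.4]]'
python3 -m crank '[[[-0.0219,-0.0182,0],[0,0,0],0.4],[[-0.0219,-0.0182,0],[0,0,0],0.4],[[-0.0219,-0.0182,0],[0,0,0],0.4],[[-0.0219,-0.0182,0],[0,0,0],0.4],[[-0.0219,-0.0182,0],[0,0,0],0.4],[[-0.0219,-0.0182,0],[0,0,0],0.4],[[-0.0219,-0.0182,0],[0,0,0],0.4],[[-0.0219,-0.0182,0],[0,0,0],0.4]]'
python3 -m crank '[[[0,0,0.03],[0,0,0],0.4],[[0,0,0.04],[0,0,0],0.4],[[0,0,0.04],[0,0,0],0.4],[[0,0,0.025],[0,0,0],0.4],[[0,0,0],[0,0,0],0.4],[[0,0,0],[0,0,0],0.4],[[0,0,0],[0,0,0],0.4]]'
python3 - <<'E'
from h import *
for n in("side","top"): cv2.imwrite(f"pics/{n}3.png",capture(n)[:,:,::-1])
t=cv2.imread("pics/top3.png");s=cv2.imread("pics/side3.png")
cv2.imwrite("pics/c3.png",np.hstack([cv2.resize(s[190:270,280:360],(400,400),interpolation=2),cv2.resize(t[135:195,352:412],(400,400),interpolation=2)]))
E
```

```text
time_s: 9.07
tool_pos: [0.6445, -0.1372, 0.2008]
orientation: [[1.0, -0.001, 0.002], [-0.001, -1.0, -0.0], [0.002, 0.0, -1.0]]
contact_force: [-0.1, -0.7, -2.5]
gripper_width: 0.0471
gripper_force: 36.5
time_s: 9.73
tool_pos: [0.4665, 0.0093, 0.1985]
orientation: [[1.0, -0.001, -0.003], [-0.001, -1.0, -0.0], [-0.003, 0.0, -1.0]]
contact_force: [0.5, 0.4, -1.0]
gripper_width: 0.0472
gripper_force: 36.6
time_s: 10.32
tool_pos: [0.4693, 0.0084, 0.0654]
orientation: [[1.0, -0.001, 0.0], [-0.001, -1.0, -0.0], [0.0, 0.0, -1.0]]
contact_force: [0.5, -0.4, -1.1]
gripper_width: 0.0469
gripper_force: 36.9
```

View pics/c3.png

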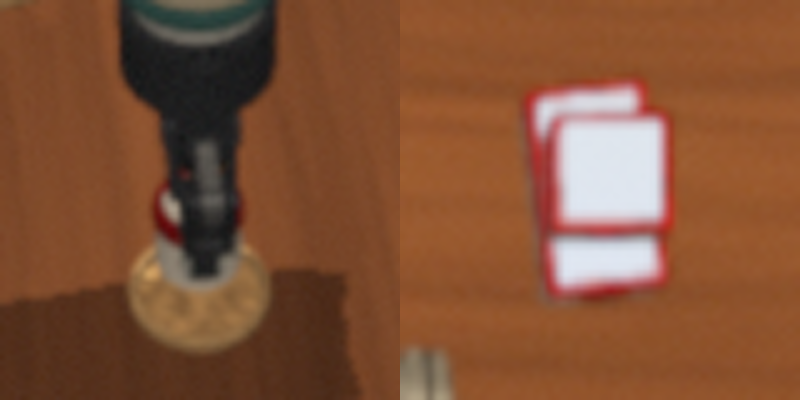

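The tub is centred over its tray, and the top crop shows the square lid unobstructed, corners about (553,112) to (672,230). Lowering, and measuring the square box.

```bash
python3 -m crank '[[[0,0,0.014],[0,0,0],0.4],[[0,0,0.012],[0,0,0],0.4],[[0,0,0.004],[0,0,0],0.4],[[0,0,0.0025],[0,0,0],0.4],[[0,0,0],[0,0,0],0.4],[[0,0,0],[0,0,0],0.4]]'
python3 - <<'E'
from h import *
K=8
def lids(n,x0,y0,w,tag,zs):
    im=cv2.imread(f"pics/{tag}.png")[y0:y0+w,x0:x0+w]
    b=cv2.resize(im,None,fx=K,fy=K,interpolation=2);h=cv2.cvtColor(b,cv2.COLOR_BGR2HSV)
    m=((h[...,1]<75)&(h[...,2]>130)).astype(np.uint8)
    for k in cv2.findContours(m,0,1)[0]:
        if cv2.contourArea(k)>15*K*K:
            p=(k.reshape(-1,2)+.5)/K-.5+[x0,y0]
            for z in zs: print(tag,z,p.mean(0).round(1),rect_mm(plane(n,p,z)))
lids("top",365,140,40,"top3",(.096,.048)); lids("side",365,240,65,"side3",(.096,.048))
E
```

```text
time_s: 10.92
tool_pos: [0.4699, 0.0087, 0.0338]
orientation: [[1.0, -0.001, 0.002], [-0.001, -1.0, 0.0], [0.002, -0.0, -1.0]]
contact_force: [0.9, 0.1, -0.4]
gripper_width: 0.0472
gripper_force: 36.9
top3 0.096 [382.1 173.2] (array([ 597.5, -137.7]), array([53. , 26.6]), -86.1)
top3 0.048 [382.1 173.2] (array([ 605.3, -143.9]), array([54.9, 27.6]), -86.1)
top3 0.096 [381.6 157.5] (array([ 650.2, -135. ]), array([69.2, 64. ]), 3.7)
top3 0.048 [381.6 157.5] (array([ 659.9, -141.1]), array([71.7, 66.3]), 3.7)
side3 0.096 [399.9 295.2] (array([ 624.1, -213.7]), array([102.1,  15.4]), 7.6)
side3 0.048 [399.9 295.2] (array([ 638.3, -185.3]), array([108.3,  16.4]), 7.6)
side3 0.096 [395.9 282.4] (array([ 628.8, -170.8]), array([94.8, 52.1]), 5.2)
side3 0.048 [395.9 282.4] (array([ 643.2, -139.8]), array([100.5,  55.3]), 5.2)
side3 0.096 [400.4 267.1] (array([ 642.4, -139.4]), array([52.6, 51.7]), -87.4)
side3 0.048 [400.4 267.1] (array([ 657.6, -106.5]), array([55.8, 54.9]), -87.4)
```

```bash
python3 -m crank '[[[0,0,0.001],[0,0,0],0.4],[[0,0,0.001],[0,0,0],0.4],[[0,0,0],[0,0,0],0.4],[[0,0,0],[0,0,0],0.4]]'

```

```text
time_s: 11.25
tool_pos: [0.4699, 0.0087, 0.0321]
orientation: [[1.0, -0.001, 0.002], [-0.001, -1.0, 0.001], [0.002, -0.001, -1.0]]
contact_force: [-0.9, -0.1, 7.1]
gripper_width: 0.0468
gripper_force: 37.9
```

```bash
python3 -m crank '[[[0,0,0],[0,0,0],0.6],[[0,0,0],[0,0,0],0.7],[[0,0,0],[0,0,0],0.8],[[0,0,0],[0,0,0],0.9],[[0,0,-0.01],[0,0,0],1],[[0,0,-0.03],[0,0,0],1],[[0,0,-0.04],[0,0,0],1],[[0,0,-0.04],[0,0,-3],1]]'
python3 -m crank '[[[0.0211,0.0197,0],[0,0,0],1],[[0.0211,0.0197,0],[0,0,0],1],[[0.0211,0.0197,0],[0,0,0],1],[[0.0211,0.0197,0],[0,0,0],1],[[0.0211,0.0197,0],[0,0,0],1],[[0.0211,0.0197,0],[0,0,0],1],[[0.0211,0.0197,0],[0,0,0],1],[[0.0211,0.0197,0],[0,0,0],1]]' 45
python3 -m crank '[[[0,0,0],[0,0,0],1],[[0,0,0],[0,0,0],1],[[0,0,0],[0,0,0],1]]'
python3 - <<'E'
from h import *
s=capture("side");cv2.imwrite("pics/side4.png",s[:,:,::-1])
cv2.imwrite("pics/c4.png",np.hstack([cv2.resize(s[200:280,280:360],(400,400),interpolation=2),cv2.resize(s[210:310,350:450],(400,400),interpolation=2)])[:,:,::-1])
E
```

```text
time_s: 11.92
tool_pos: [0.4679, 0.0083, 0.1519]
orientation: [[0.999, 0.051, -0.003], [0.051, -0.999, -0.0], [-0.003, 0.0, -1.0]]
contact_force: [1.4, 0.1, 0.4]
gripper_width: 0.0855
gripper_force: 0.0
time_s: 12.58
tool_pos: [0.6463, -0.1411, 0.1513]
orientation: [[0.999, 0.051, -0.001], [0.051, -0.999, -0.0], [-0.001, 0.0, -1.0]]
contact_force: [-0.1, 0.1, 0.7]
gripper_width: 0.0854
gripper_force: 0.0
time_s: 12.83
tool_pos: [0.6448, -0.1396, 0.1505]
orientation: [[0.999, 0.052, -0.002], [0.052, -0.999, 0.001], [-0.002, -0.001, -1.0]]
contact_force: [0.1, 1.0, 0.5]
gripper_width: 0.0854
gripper_force: 0.0
```

View pics/c4.png

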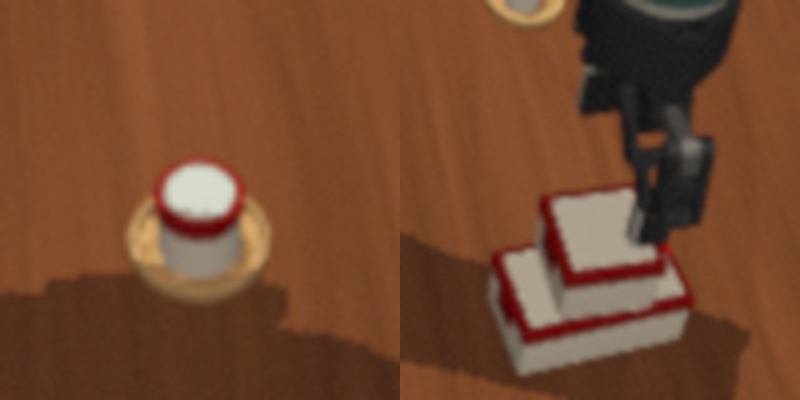

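The round tub stands flat in its tray, crop (200,235). The square box is centred under the jaws, so I'll grasp it.

```bash
python3 -m crank '[[[-0.003,0,0.015],[0,0,0],1],[[0,0,0.02],[0,0,0],1],[[0,0,0.015],[0,0,0],1],[[0,0,0.01],[0,0,0],1],[[0,0,0.006],[0,0,0],1],[[0,0,0.005],[0,0,0],1],[[0,0,0],[0,0,0],1],[[0,0,0],[0,0,0],0.75]]' 45
python3 -m crank '[[[0,0,0],[0,0,0],0.7],[[0,0,0],[0,0,0],0.65],[[0,0,0],[0,0,0],0.6],[[0,0,0],[0,0,0],0.6],[[0,0,0],[0,0,0],0.6]]'
```

```text
time_s: 13.55
tool_pos: [0.643, -0.1403, 0.08]
orientation: [[0.999, 0.052, 0.0], [0.052, -0.999, -0.0], [0.0, 0.0, -1.0]]
contact_force: [0.0, -0.1, -0.7]
gripper_width: 0.0751
gripper_force: 0.0
time_s: 13.97
tool_pos: [0.6435, -0.1405, 0.0806]
orientation: [[0.999, 0.052, 0.002], [0.052, -0.999, -0.0], [0.002, 0.0, -1.0]]
contact_force: [-0.1, -0.0, 5.9]
gripper_width: 0.0611
gripper_force: 51.0
```

```bash
python3 -m crank '[[[0,0,-0.005],[0,0,0],0.6],[[0,0,-0.015],[0,0,0],0.6],[[0,0,-0.03],[0,0,0],0.6],[[0,0,-0.03],[0,0,0],0.6],[[0,0,0],[0,0,0],0.6],[[0,0,0],[0,0,0],0.6]]'
python3 -m crank '[[[-0.0294,0.0147,0],[0,0,0],0.6],[[-0.0294,0.0147,0],[0,0,0],0.6],[[-0.0294,0.0147,0],[0,0,0],0.6],[[-0.0294,0.0147,0],[0,0,0],0.6],[[-0.0294,0.0147,0],[0,0,0],0.6],[[-0.0294,0.0147,0],[0,0,0],0.6],[[-0.0294,0.0147,0],[0,0,0],0.6],[[-0.0294,0.0147,0],[0,0,0],0.6]]'
python3 -m crank '[[[0,0,0],[0,0,6],0.6],[[0,0,0],[0,0,6],0.6],[[0,0,0],[0,0,6],0.6],[[0,0,0],[0,0,6],0.6],[[0,0,0],[0,0,6],0.6],[[0,0,0.03],[0,0,0],0.6],[[0,0,0.03],[0,0,0],0.6],[[0,0,0],[0,0,0],0.6]]'
python3 -m crank '[[[0,0,0],[0,0,0],0.6],[[0,0,0],[0,0,0],0.6]]'
python3 - <<'E'
from h import *
for n in("side","top"): cv2.imwrite(f"pics/{n}5.png",capture(n)[:,:,::-1])
t=cv2.imread("pics/top5.png");s=cv2.imread("pics/side5.png")
cv2.imwrite("pics/c5.png",np.hstack([cv2.resize(s[275:395,250:370],(400,400),interpolation=2),cv2.resize(t[135:195,352:412],(400,400),interpolation=2)]))
K=8
for n,x0,y0,w in(("top",365,140,40),("side",365,240,65)):
    im=cv2.imread(f"pics/{n}5.png")[y0:y0+w,x0:x0+w]
    b=cv2.resize(im,None,fx=K,fy=K,interpolation=2);h=cv2.cvtColor(b,cv2.COLOR_BGR2HSV)
    m=((h[...,1]<75)&(h[...,2]>130)).astype(np.uint8)
    for k in cv2.findContours(m,0,1)[0]:
        if cv2.contourArea(k)>15*K*K:
            p=(k.reshape(-1,2)+.5)/K-.5+[x0,y0];print(n,p.mean(0).round(1),rect_mm(plane(n,p,.048)))
E
```

```text
time_s: 14.47
tool_pos: [0.6437, -0.1407, 0.1612]
orientation: [[0.999, 0.051, 0.003], [0.051, -0.999, -0.001], [0.003, 0.001, -1.0]]
contact_force: [-0.5, 0.0, -2.1]
gripper_width: 0.0611
gripper_force: 50.3
time_s: 15.13
tool_pos: [0.4114, -0.2696, 0.1583]
orientation: [[0.999, 0.052, -0.003], [0.052, -0.999, 0.002], [-0.003, -0.002, -1.0]]
contact_force: [0.4, -0.7, -2.2]
gripper_width: 0.0612
gripper_force: 50.2
time_s: 15.8
tool_pos: [0.4105, -0.267, 0.0948]
orientation: [[0.891, -0.454, -0.01], [-0.454, -0.891, 0.006], [-0.011, -0.001, -1.0]]
contact_force: [-0.5, 1.2, -2.1]
gripper_width: 0.0605
gripper_force: 50.5
time_s: 15.97
tool_pos: [0.4136, -0.2702, 0.0999]
orientation: [[0.89, -0.455, -0.001], [-0.455, -0.89, 0.0], [-0.001, 0.0, -1.0]]
contact_force: [0.4, 0.4, -1.7]
gripper_width: 0.0614
gripper_force: 50.5
top [381.1 162.7] (array([ 644. , -138.9]), array([103.3,  56.1]), 7.6)
side [399.9 295.2] (array([ 638.5, -185.3]), array([107.6,  16. ]), 7.5)
side [397.6 278.5] (array([ 642.9, -138.4]), array([99.4, 54.5]), 7.7)
```

View pics/c5.png

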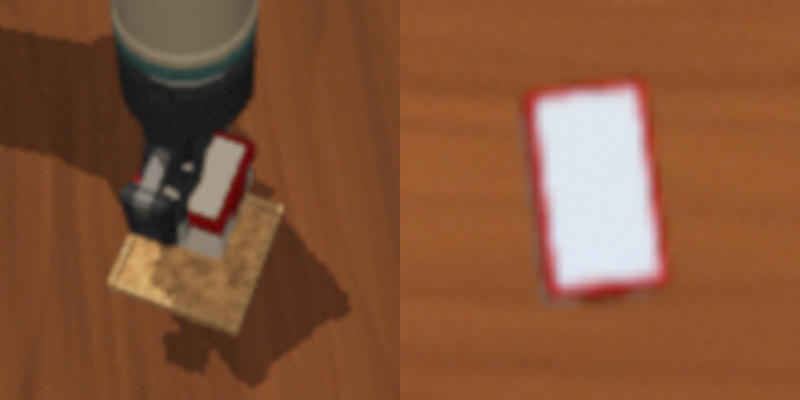

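The square box is aligned with its tray. The long box's lid is now clear: (0.643, -0.139), yaw 7.6°, both views agreeing. Lowering.

```bash
python3 -m crank '[[[0.001,0,0.02],[0,0,0],0.6],[[0,0,0.02],[0,0,0],0.6],[[0,0,0.012],[0,0,0],0.6],[[0,0,0.006],[0,0,0],0.6],[[0,0,0.003],[0,0,0],0.6],[[0,0,0.0015],[0,0,0],0.6],[[0,0,0],[0,0,0],0.6],[[0,0,0],[0,0,0],0.6]]'
python3 -m crank '[[[0,0,0.001],[0,0,0],0.6],[[0,0,0],[0,0,0],0.6],[[0,0,0],[0,0,0],0.6]]'
```

```text
time_s: 16.73
tool_pos: [0.4153, -0.2707, 0.0379]
orientation: [[0.891, -0.455, 0.001], [-0.455, -0.891, -0.001], [0.001, 0.0, -1.0]]
contact_force: [0.6, -0.7, -2.0]
gripper_width: 0.061
gripper_force: 50.6
time_s: 16.98
tool_pos: [0.415, -0.2704, 0.0364]
orientation: [[0.891, -0.455, 0.0], [-0.455, -0.891, -0.0], [0.0, 0.0, -1.0]]
contact_force: [0.1, -0.2, -0.9]
gripper_width: 0.0612
gripper_force: 50.6
```

```bash
python3 -m crank '[[[0,0,0.001],[0,0,0],0.6],[[0,0,0.001],[0,0,0],0.6],[[0,0,0],[0,0,0],0.6],[[0,0,0],[0,0,0],0.6]]'
```

```text
time_s: 17.32
tool_pos: [0.415, -0.2705, 0.0355]
orientation: [[0.891, -0.455, 0.001], [-0.455, -0.891, 0.0], [0.001, -0.001, -1.0]]
contact_force: [-1.7, 1.8, 15.0]
gripper_width: 0.0614
gripper_force: 52.7
```

```bash
python3 -m crank '[[[0,0,0],[0,0,0],0.8],[[0,0,0],[0,0,0],0.9],[[0,0,0],[0,0,0],1],[[0,0,0],[0,0,0],1],[[0,0,-0.01],[0,0,0],1],[[0,0,-0.03],[0,0,0],1],[[0,0,-0.03],[0,0,0],1],[[0,0,-0.03],[0,0,0],1]]'
python3 -m crank '[[[0,0,0],[0,0,-7],1],[[0,0,0],[0,0,-7],1],[[0,0,0],[0,0,-7],1],[[0,0,0],[0,0,-7],1],[[0,0,0],[0,0,-6.6],1]]'
python3 -m crank '[[[0.0305,-0.0126,0],[0,0,0],1],[[0.0305,-0.0126,0],[0,0,0],1],[[0.0305,-0.0126,0],[0,0,0],1],[[0.0305,-0.0126,0],[0,0,0],1],[[0.0305,-0.0126,0],[0,0,0],1],[[0.0305,-0.0126,0],[0,0,0],1],[[0.0305,-0.0126,0],[0,0,0],1],[[0.0305,-0.0126,0],[0,0,0],1]]' 60
python3 -m crank '[[[0,0,0],[0,0,0],1],[[0,0,0],[0,0,0],1],[[0,0,0],[0,0,0],1]]'
python3 - <<'E'
from h import *
s=capture("side");cv2.imwrite("pics/side6.png",s[:,:,::-1])
cv2.imwrite("pics/c6.png",np.hstack([cv2.resize(s[280:400,250:370],(400,400),interpolation=2),cv2.resize(s[210:330,340:460],(400,400),interpolation=2)])[:,:,::-1])
E
```

```text
time_s: 17.98
tool_pos: [0.4142, -0.2702, 0.1355]
orientation: [[0.89, -0.455, -0.002], [-0.455, -0.89, 0.001], [-0.002, 0.0, -1.0]]
contact_force: [0.6, -0.2, -0.2]
gripper_width: 0.0854
gripper_force: 0.0
time_s: 18.4
tool_pos: [0.4148, -0.2704, 0.1348]
orientation: [[0.991, 0.138, -0.0], [0.138, -0.991, -0.0], [-0.0, 0.0, -1.0]]
contact_force: [-1.0, 0.9, -0.8]
gripper_width: 0.0853
gripper_force: 0.0
time_s: 19.07
tool_pos: [0.6444, -0.1373, 0.1347]
orientation: [[0.991, 0.132, -0.001], [0.132, -0.991, -0.0], [-0.001, 0.0, -1.0]]
contact_force: [-0.6, 0.0, -0.1]
gripper_width: 0.0854
gripper_force: 0.0
time_s: 19.32
tool_pos: [0.6426, -0.1388, 0.1341]
orientation: [[0.991, 0.132, -0.002], [0.132, -0.991, -0.001], [-0.002, 0.001, -1.0]]
contact_force: [0.6, -1.4, -0.9]
gripper_width: 0.0858
gripper_force: 0.0
```

View pics/c6.png

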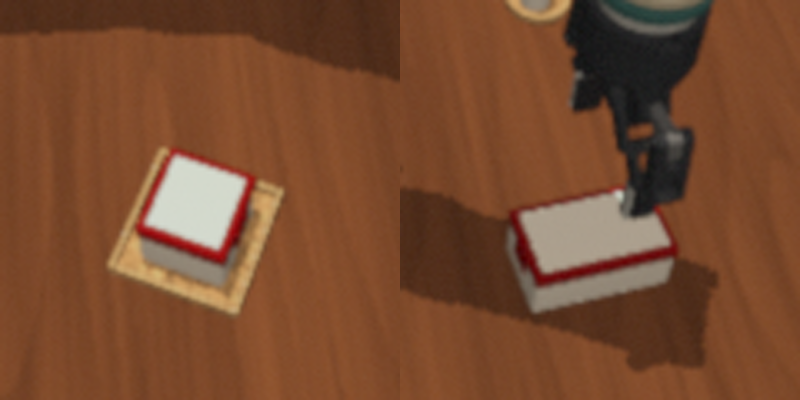

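The square box sits flat inside its tray, and the long box lies centred under the jaws. Grasping it.

```bash
python3 -m crank '[[[0,0,0.02],[0,0,0],1],[[0,0,0.025],[0,0,0],1],[[0,0,0.025],[0,0,0],1],[[0,0,0.015],[0,0,0],1],[[0,0,0.01],[0,0,0],1],[[0,0,0.007],[0,0,0],1],[[0,0,0],[0,0,0],1],[[0,0,0],[0,0,0],0.78]]' 60
python3 -m crank '[[[0,0,0],[0,0,0],0.7],[[0,0,0],[0,0,0],0.65],[[0,0,0],[0,0,0],0.6],[[0,0,0],[0,0,0],0.6],[[0,0,0],[0,0,0],0.6]]'
python3 -m crank '[[[0,0,-0.005],[0,0,0],0.6],[[0,0,-0.015],[0,0,0],0.6],[[0,0,-0.03],[0,0,0],0.6],[[0,0,-0.04],[0,0,0],0.6],[[0,0,-0.02],[0,0,0],0.6],[[0,0,0],[0,0,0],0.6],[[0,0,0],[0,0,0],0.6]]'
```

```text
time_s: 20.03
tool_pos: [0.6435, -0.139, 0.0327]
orientation: [[0.991, 0.131, 0.0], [0.131, -0.991, -0.0], [0.0, 0.0, -1.0]]
contact_force: [0.1, -0.3, 0.8]
gripper_width: 0.0755
gripper_force: 0.0
time_s: 20.45
tool_pos: [0.6444, -0.1386, 0.0336]
orientation: [[0.991, 0.132, 0.002], [0.132, -0.991, -0.0], [0.002, 0.001, -1.0]]
contact_force: [-0.9, -0.4, 7.1]
gripper_width: 0.063
gripper_force: 69.0
time_s: 21.03
tool_pos: [0.644, -0.1384, 0.1438]
orientation: [[0.991, 0.132, 0.002], [0.132, -0.991, -0.0], [0.002, 0.001, -1.0]]
contact_force: [-0.1, 1.1, -4.9]
gripper_width: 0.063
gripper_force: 68.1
```

```bash
python3 -m crank '[[[-0.0116,-0.0334,0],[0,0,0],0.6],[[-0.0116,-0.0334,0],[0,0,0],0.6],[[-0.0116,-0.0334,0],[0,0,0],0.6],[[-0.0116,-0.0334,0],[0,0,0],0.6],[[-0.0116,-0.0334,0],[0,0,0],0.6],[[-0.0116,-0.0334,0],[0,0,0],0.6],[[-0.0116,-0.0334,0],[0,0,0],0.6]]'
python3 -m crank '[[[-0.0116,-0.0334,0],[0,0,0],0.6],[[-0.0116,-0.0334,0],[0,0,0],0.6],[[-0.0116,-0.0334,0],[0,0,0],0.6],[[-0.0116,-0.0334,0],[0,0,0],0.6],[[-0.0116,-0.0334,0],[0,0,0],0.6],[[-0.0116,-0.0334,0],[0,0,0],0.6],[[-0.0116,-0.0334,0],[0,0,0],0.6]]'
python3 -m crank '[[[0,0,0],[0,0,-3.7],0.6],[[0,0,0],[0,0,-3.7],0.6],[[0,0,0.03],[0,0,0],0.6],[[0,0,0.02],[0,0,0],0.6],[[0,0,0],[0,0,0],0.6],[[0,0,0],[0,0,0],0.6],[[0,0,0],[0,0,0],0.6]]'
python3 - <<'E'
from h import *
s=capture("side");t=capture("top")
cv2.imwrite("pics/c7.png",np.hstack([cv2.resize(s[120:220,240:340],(400,400),interpolation=2),cv2.resize(t[180:260,215:295],(400,400),interpolation=2)])[:,:,::-1])
E
```

```text
time_s: 21.62
tool_pos: [0.5295, 0.084, 0.1405]
orientation: [[0.991, 0.131, -0.004], [0.131, -0.991, -0.001], [-0.004, -0.0, -1.0]]
contact_force: [0.5, 1.1, -2.5]
gripper_width: 0.0628
gripper_force: 68.0
time_s: 22.2
tool_pos: [0.4185, 0.3044, 0.1407]
orientation: [[0.991, 0.132, -0.003], [0.132, -0.991, -0.002], [-0.004, 0.002, -1.0]]
contact_force: [-0.3, 0.7, -3.4]
gripper_width: 0.0628
gripper_force: 68.0
time_s: 22.78
tool_pos: [0.421, 0.3035, 0.0922]
orientation: [[0.966, 0.258, -0.001], [0.258, -0.966, -0.001], [-0.001, 0.0, -1.0]]
contact_force: [1.2, -0.0, -2.9]
gripper_width: 0.063
gripper_force: 68.0
```

View pics/c7.png

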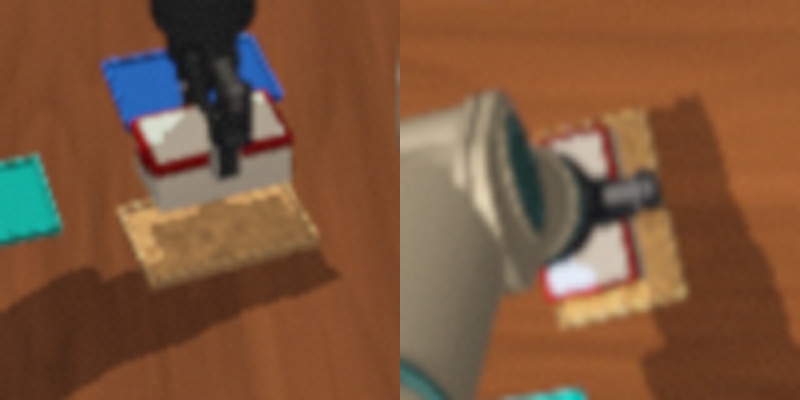

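The long box hangs level and aligned over the cork tray, with both look-alikes clear. Lowering.

```bash
python3 -m crank '[[[0,0,0.015],[0,0,0],0.6],[[0,0,0.018],[0,0,0],0.6],[[0,0,0.01],[0,0,0],0.6],[[0,0,0.006],[0,0,0],0.6],[[0,0,0.003],[0,0,0],0.6],[[0,0,0.0015],[0,0,0],0.6],[[0,0,0],[0,0,0],0.6],[[0,0,0],[0,0,0],0.6]]'
python3 -m crank '[[[0,0,0.001],[0,0,0],0.6],[[0,0,0.001],[0,0,0],0.6],[[0,0,0],[0,0,0],0.6],[[0,0,0],[0,0,0],0.6]]'
```

```text
time_s: 23.55
tool_pos: [0.4213, 0.304, 0.0392]
orientation: [[0.966, 0.258, 0.0], [0.258, -0.966, 0.001], [0.001, -0.0, -1.0]]
contact_force: [0.2, -0.9, -3.3]
gripper_width: 0.0629
gripper_force: 68.2
time_s: 23.88
tool_pos: [0.421, 0.3039, 0.0367]
orientation: [[0.966, 0.258, -0.0], [0.258, -0.966, 0.0], [-0.0, -0.0, -1.0]]
contact_force: [-0.2, 0.1, -3.5]
gripper_width: 0.063
gripper_force: 68.2
```

```bash
python3 -m crank '[[[0,0,0.0008],[0,0,0],0.6],[[0,0,0.0007],[0,0,0],0.6],[[0,0,0],[0,0,0],0.6],[[0,0,0],[0,0,0],0.6]]'
```

```text
time_s: 24.22
tool_pos: [0.421, 0.3039, 0.0366]
orientation: [[0.966, 0.258, -0.0], [0.258, -0.966, 0.001], [0.0, -0.001, -1.0]]
contact_force: [-3.3, -0.9, 12.0]
gripper_width: 0.0626
gripper_force: 70.1
```

Landed. Releasing, retreating and checking all four.

```bash
python3 -m crank '[[[0,0,0],[0,0,0],0.8],[[0,0,0],[0,0,0],0.9],[[0,0,0],[0,0,0],1],[[0,0,0],[0,0,0],1],[[0,0,-0.01],[0,0,0],1],[[0,0,-0.03],[0,0,0],1],[[0,0,-0.04],[0,0,0],1],[[0,0,-0.04],[0,0,0],1]]'
python3 -m crank '[[[0,0,-0.04],[0,0,0],1],[[0,0,-0.04],[0,0,0],1],[[0,0.035,-0.02],[0,0,0],1],[[0,0.035,0],[0,0,0],1],[[0,0.035,0],[0,0,0],1],[[0,0.035,0],[0,0,0],1],[[0,0.025,0],[0,0,0],1],[[0,0,0],[0,0,0],1]]'
python3 -m crank '[[[0,0,0],[0,0,0],1],[[0,0,0],[0,0,0],1],[[0,0,0],[0,0,0],1]]'
python3 - <<'E'
from h import *
s=capture("side");t=capture("top")
cv2.imwrite("pics/c8.png",np.hstack([cv2.resize(s[100:400,230:470],(480,600),interpolation=2),cv2.resize(t[100:260,190:275],(320,600),interpolation=2)])[:,:,::-1])
E
```

```text
time_s: 24.88
tool_pos: [0.4203, 0.3031, 0.1564]
orientation: [[0.966, 0.258, -0.002], [0.258, -0.966, -0.002], [-0.003, 0.001, -1.0]]
contact_force: [0.3, 0.3, -0.1]
gripper_width: 0.0854
gripper_force: 0.0
time_s: 25.55
tool_pos: [0.4648, 0.138, 0.2564]
orientation: [[0.968, 0.249, 0.002], [0.249, -0.968, -0.002], [0.001, 0.003, -1.0]]
contact_force: [-0.4, 0.5, 0.4]
gripper_width: 0.0851
gripper_force: 0.0
time_s: 25.8
tool_pos: [0.4632, 0.1457, 0.2552]
orientation: [[0.966, 0.26, -0.001], [0.26, -0.966, 0.001], [-0.0, -0.001, -1.0]]
contact_force: [0.2, 1.2, -0.3]
gripper_width: 0.0854
gripper_force: 0.0
```

View pics/c8.png

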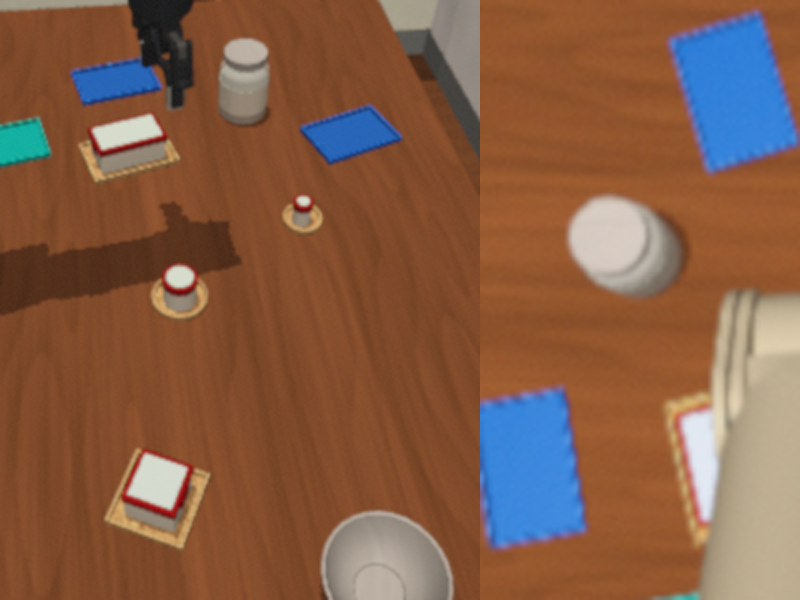

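All four boxes stand upright inside their trays: long (128,143), small (303,212), round (180,290) and square (160,490). The jar and bowl are in place, and the robot is clear of everything.

```bash
python3 -c "
from bench import *
print(close_job())"
```

```text
the job is handed in; nothing more can be done
None
```

The stack was taken apart from the top down, and the last picture shows all four boxes upright and inside the rims of their matching trays. The jar and bowl were left where they were, and the job was handed in at about 26 s; the hand-in gave no verdict.

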